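# Tip the scrap tray into the remelt hopper

### The arm

A 6-joint arm with a two-finger parallel gripper is mounted at the origin on the work surface. World frame = base frame: x ahead of the robot, y to its left, z up, the work surface at z = 0. Lengths are in mm, angles in rad, forces in N, time in s.
With the tool pointing down it reaches from about 350 to 975 mm from the base axis. Payload 4.9 kg.
Tool frame: the origin (TCP) lies on the centre line of the jaws, within the pads' length; the fingertips stand 14 mm ahead of it and the grasp point (between the pads) lies 5 mm behind it; z points along the fingers, y is the line along which they close (so a half turn about z gives the same grasp; the last joint's range is limited). The gripper opens to 85 mm and grips with 20 to 120 N. Pads are 22 mm wide; open, the fingers measure 114 mm over their backs; the gripper's body (76 mm by 85 mm) begins 54 mm behind the grasp point. The pads swing forward as they close: fully open they stand 13 mm farther back than shut.
Start: joints at [1.011, 0.053, 1.613, -0, 1.476, -0.119], TCP at [266.652, 565.242, 245.304] pointing down, gripper open.
Joint ranges: [-3.01, 3.01], [-1.01, 2.22], [0.06, 2.58], [-1.02, 4.17], [0.09, 2.62], [-3.14, 3.14]. Speed limits (rad/s): [2.57, 2.57, 3.14, 3.14, 3.14, 3.14].

### API

Orientations are given as a rotation vector (axis times angle).
In Python, from station import manip, viewer, workorder gives the robot as it stands. The module is installed in compiled form; this text tells all that it offers.
- The arm moves only by the tool jog_arm, never from a script. Its argument "increments" is text: rows parted by semicolons, each of 5 numbers parted by spaces: the shift along the tool's x, y, z in mm, then the turn about the tool's z in degrees, then the finger opening in mm, from 0 to 85.4. In form: tx ty tz spin fingers; .... A call has 1 to 10 rows; each row is the pose to reach, as a shift and turn from the pose commanded when the call began, along the tool's axes at that moment; what a row does not reach only later rows make up. A row lasts 1/10 s, in which the tool goes at most 50 mm and 8.59 degrees, less where a joint would pass 70% of its speed; a pose out of reach is approached as far as the arm can. A call with a gripper value outside its range is refused whole. The fingers move at their own pace and stop on an object; "force" is the grip in N (left out, the last holds). Time passes only in rows, so rows that repeat a pose let the fingers close. It gives the time, the measured TCP pose, the force, the opening and the grip force at its end, in the units of the state.
- manip.observe(): the state, without advancing time (a new reading comes with each control period).
- viewer.snapshot(name): name is "scene" or "top"; returns the picture (400x640x3 uint8, blue, green, red); there is no depth.
- viewer.camera_params(name): a dict with "K" (3x3 intrinsics, pixels), "k1" (the pictures are not rectified: a ray, as slopes to the right and down, at radius r is drawn at 1 + k1 r^2 times it, then the intrinsics apply), "origin" and "orientation" of the camera in the world. Camera axes: x right, y up, looking along -z (the intrinsics and any distortion apply to the point x, -y, -z); pixel columns grow to the right and rows downward; lengths in mm; the calibration is good to about 2 mm. A picture is of the moment at which its call begins. camera_params takes no time and is no camera call.
- workorder.finish_job(): hands the job in; it is judged then, once.
Trained networks look in the newest picture that a camera, given by its name, has taken for a name from the list of things; names that differ only in an ending like _2 or _b are one class to them, and where a whole thing is asked for, a point or a joint stands for the part that bears it (a point fixed in the world has none). Each returns a list of dicts, best first, with "confidence" (0 to 1); they miss things now and then, are a little off and sometimes report something else, mostly with a low value. They report only what shows in the picture. A call takes as long as a camera call. They do not tell look-alikes from the thing itself.
- viewer.find_in(camera, target): "extent" ([centre column, centre row, width, height] in pixels, round what is visible of it).
- viewer.regions_of(camera, target): "pixels" (400x640 bool, what is visible of it) and "extent" ([centre column, centre row, width, height] in pixels, round what is visible of it).
The state is a dict: "time": time; "joints": joint angles; "dq": joint speeds; "tau": joint torques, N m; "ee_pos": TCP position; "ee_rot": TCP orientation; "force": force on the tool from outside, world axes, zero at the start; "wrist_torque": the same for the moment, N m; "finger_gap": finger opening in mm; "grasp_force": force on a finger pad.
Only numpy, scipy, OpenCV 4.12 (cv2) and the standard library are available. Lean on these libraries where they do the work, as an engineer would, in place of code of your own. Each camera call takes 0.05 s, during which the arm holds its last target. There are 200 camera calls.

### The job

Gently slide the red tray of metal scrap forward along its shelf until both side pins are home in the yellow hooks, then tip it up about those pins so that all five pieces of scrap slide out into the grey hopper, without touching the scrap with the gripper. Then lower the empty tray gently, without dropping it, so that it lies flat on the shelf with its pins still in the hooks, and leave the bottle, hammer and steel block where they are.

Things in the scene. Friction and masses are not known exactly. Their poses are not given: they have to be found in the camera images.
- station: Fixed bench fixture: an aluminium shelf, then a grey hopper. Origin on the bench top below the line the tray's pins take when home; x is the pouring direction (shelf at -x, hopper at +x), z up. Shelf top 100 mm above the bench, from x = -240 to -8 mm, 212 mm wide, with a 14 mm high kerb along each side (inner faces at y = +-98 mm).
- hopper (a point): Centre of the hopper's floor, 6 mm above the bench, at station x = 76 mm; axes as the station's. The hopper is open on top, 168 (x) x 200 (y) mm inside; side and far walls stand 150 mm above the bench, and on the shelf side it is open above shelf height. A chute plate slopes from 68 mm height on the shelf side (x = -8 mm) at 48 degrees down to the floor.
- notch (a point): Middle of the line of the pin axes when home, 106 mm above the bench at station x = 0; axes as the station's. At each side (|y| = 80 to 98 mm) stands a yellow hook, open to -x: roof from x = -12 to 18 mm, underside 17 mm and top 25 mm above the shelf; its back stops the pin. The 12 mm pins lie on the shelf with 5 mm of play below the roof.
- tray: Loose red sheet-metal tray, 300 g empty, about 0.7 kg full. Floor 140 (x) x 136 (y) x 5 mm; origin at the centre of its underside, x to its open mouth (no wall at x = +70 mm), z up. Side and back walls 3 mm thick, up to 48 mm above the underside. Starts flat on the shelf, 45 to 75 mm short of home, up to 4 mm off centre and 0.08 rad askew. Mass and friction vary.
- pins (a point): Middle of the line through the tray's two side pins (12 mm across, out to y = +-92 mm): tray x = +55 mm, 6 mm above the underside; axes as the tray's. In the hooks the tray pivots freely. Nothing holds it up: let go below about 65 degrees it falls back, beyond about 80 degrees it overbalances into the hopper. The scrap slides out at 20 to 60 degrees, depending on friction.
- flange (a point): Middle of the back edge of the tray's flange: tray x = -100 mm, 46 mm above the underside; axes as the tray's. The flange, 4 mm thick and 120 mm wide, sticks out backwards 30 mm from the top of the back wall (outer face at x = -70 mm); it is free below, with 44 mm between it and the shelf, so that fingertips tilted forward can hook under it.
- ingot0: A trapezoid aluminium ingot of scrap, 60 x 25 x 18 mm, about 70 g; lies in the tray at the start. Origin at the centre of its underside, x along its length.
- ingot1: A trapezoid aluminium ingot of scrap, 60 x 25 x 18 mm, about 70 g; lies in the tray at the start. Origin at the centre of its underside, x along its length.
- button0: A brass casting button of scrap: a disc 32 mm across and 12 mm thick with a 14 mm stem on top, 32 mm high in all, about 90 g; stands in the tray at the start. Origin at the centre of the disc's underside, z along the stem.
- button1: A brass casting button of scrap: a disc 32 mm across and 12 mm thick with a 14 mm stem on top, 32 mm high in all, about 90 g; stands in the tray at the start. Origin at the centre of the disc's underside, z along the stem.
- button2: A brass casting button of scrap: a disc 32 mm across and 12 mm thick with a 14 mm stem on top, 32 mm high in all, about 90 g; stands in the tray at the start. Origin at the centre of the disc's underside, z along the stem.
- bench_block: Bystander: square steel block on a wooden base, 100 x 100 x 28 mm, origin under its centre.
- hammer: Bystander: a hammer lying on the bench beside the fixture; origin near its middle, underside.
- soap: Bystander: a clear bottle with an orange cap, 60 mm across and 170 mm high, origin under its centre.
Not all that is in view belongs to the job. What is shaped like the ingot0 but purple is not meant. Several things have the shape of the tray; the one meant has the colours described above.

How it is judged (in metres and radians):
On the way, in this order (a step that is already met when the one before it is completed fails the run):
1. the tray is home: both pins against the hooks' backs, flat on the shelf, all scrap still in it (x of pins in the frame of notch above -0.006 m and z of pins in the frame of notch below 0.008 m and angle between the x axis of tray and the x axis of station, either way round below 0.08 rad and angle between tray's own z axis and vertical below 0.08 rad and x of each of ingot0, ingot1, button0, button1, button2 in the frame of tray below 0.075 m and z of each of ingot0, ingot1, button0, button1, button2 in the frame of tray above -0.01 m), for 0.1 s.
2. the tray is tipped up about its pins, which stay in the hooks (angle between tray's own z axis and vertical above 0.35 rad and distance between pins and notch below 0.02 m), for 0.1 s.
At the end, for the whole second after the job is handed in: All five pieces of scrap lie at rest inside the hopper, at least 10 mm below shelf height; the tray lies flat on the shelf (within 0.06 rad), at rest, its pins within 15 mm of home in the hooks (x of ingot0 in the frame of station between -0.012 and 0.165 m and y of ingot0 in the frame of station between -0.105 and 0.105 m and z of each of ingot0, ingot1, button0, button1, button2 in the frame of station below 0.09 m and x of ingot1 in the frame of station between -0.012 and 0.165 m and y of ingot1 in the frame of station between -0.105 and 0.105 m and x of button0 in the frame of station between -0.012 and 0.165 m and y of button0 in the frame of station between -0.105 and 0.105 m and x of button1 in the frame of station between -0.012 and 0.165 m and y of button1 in the frame of station between -0.105 and 0.105 m and x of button2 in the frame of station between -0.012 and 0.165 m and y of button2 in the frame of station between -0.105 and 0.105 m and x of pins in the frame of notch above -0.015 m and z of pins in the frame of notch below 0.008 m and angle between tray's own z axis and vertical below 0.06 rad and linear speed of tray below 0.02 m/s and linear speed of each of ingot0, ingot1, button0, button1, button2 below 0.05 m/s); the robot touches nothing.
It fails at once if the gripper touches the scrap (contact force between the fingers and ingot0 above 1 N or contact force between the fingers and ingot1 above 1 N or contact force between the fingers and button0 above 1 N or contact force between the fingers and button1 above 1 N or contact force between the fingers and button2 above 1 N).
It fails at once if the tray is dropped, slammed or thrown (its underside's centre moves faster than 0.5 m/s) (linear speed of tray above 0.5 m/s).
It fails at once if the gripper presses on the tray with more than 30 N (contact force between the fingers and tray above 30 N).
It fails at once if a bystander is moved by more than 20 mm (distance of any of bench_block, hammer, soap from where it was at the start of the episode above 0.02 m).
It also fails if it takes over 64 s, if anything falls off the work surface, if the arm or the gripper's body presses on something with over 40 N, if the wrist force passes 120 N, or if a joint passes its speed limit or range.

## Working session

There is one attempt and no reset: what is moved stays moved. The work goes in short steps, Python scripts to look and compute and a tool call to move; the robot and the scene stay as the last step left them, time stands still between calls to the robot, and variables do not carry over. Pictures are saved under pics/ and viewed, at most 10 in all, crops included, and the job is handed in when it is done.

Besides the shell and the picture viewer there is one more tool, called in YAML: its name, and indented under it one key for each argument. jog_arm: Moves the arm, as the interface text tells. Its arguments: {"type":"object","properties":{"increments":{"type":"string"},"force":{"type":"number"}},"required":["increments"]}

```bash
mkdir -p pics; ls
python3 - <<'E'
from station import manip, viewer
import cv2
s=manip.observe(); print(s)
for n in("scene","top"):
    im=viewer.snapshot(n); cv2.imwrite(f"pics/{n}0.png",im); print(n,viewer.camera_params(n))
E
```

```text
pics
{'time': 0.0, 'joints': array([ 1.01101323e+00,  5.33782097e-02,  1.61431000e+00,  3.91682731e-06,
        1.47599971e+00, -1.19004062e-01]), 'dq': array([-0.00080307,  0.00115174,  0.00034868, -0.00023626, -0.00047685,
       -0.00064798]), 'tau': array([ 4.38031439e-04, -3.93690491e+01, -3.70175207e+01, -8.25811594e-05,
        7.19795848e-03,  1.47095068e-05]), 'ee_pos': array([266.3322949 , 564.74905825, 244.04019721]), 'ee_rot': array([-0.68662969, -3.06491909,  0.00310077]), 'force': array([-1.29756052, -0.37296573,  0.85247681]), 'wrist_torque': array([-0.02985156,  0.00453937,  0.0004166 ]), 'grasp_force': 0.0, 'finger_gap': 85.71972449936116}
scene {'K': array([[405.46264539,   0.        , 324.33816083],
       [  0.        , 405.46264539, 200.0259275 ],
       [  0.        ,   0.        ,   1.        ]]), 'k1': -0.06405282662927356, 'origin': array([933.55199725, 843.56960012, 940.17108991]), 'orientation': array([0.29225455, 1.11715213, 2.45317863])}
top {'K': array([[380.32931059,   0.        , 316.77955626],
       [  0.        , 380.32931059, 197.01542417],
       [  0.        ,   0.        ,   1.        ]]), 'k1': -0.049173687881498666, 'origin': array([ 344.64876004,    1.31902281, 1056.64669673]), 'orientation': array([ 0.09705542, -0.11408321, -1.57442721])}
```

View pics/scene0.png

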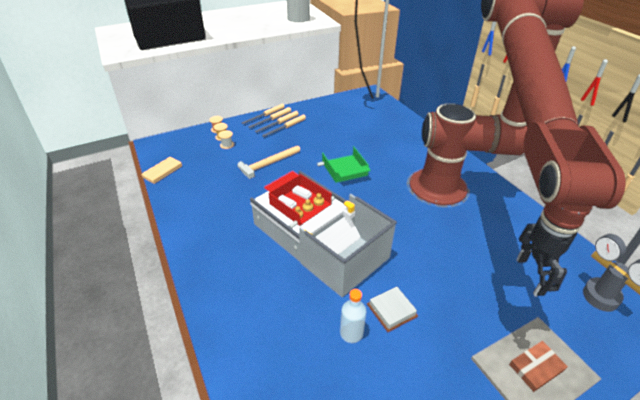

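View pics/top0.png

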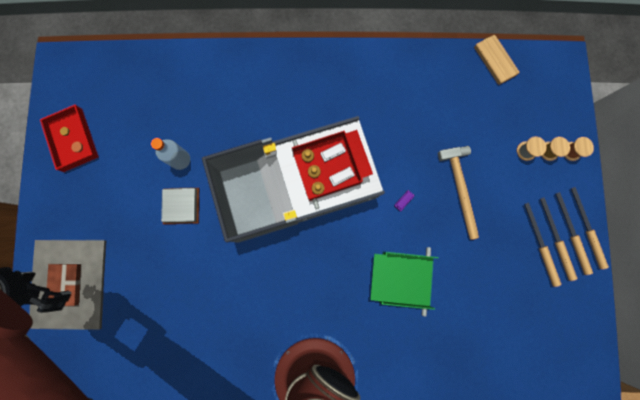

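The scene picture shows the station at about (320,230) with the hopper toward the camera. In the top picture the hooks are at (269,148) and (290,215), the red tray is at (330,165) with its flange to the right at (365,155), and the bystanders are clear of it. The tool stays vertical, so I plan to push the flange's back edge with the open fingers: along x until the pins are home, then along the arc about the pins.

```bash
python3 - <<'E'
import cv2
im=cv2.imread("pics/top0.png")[112:248,195:390]
cv2.imwrite("pics/topcrop.png",cv2.resize(im,None,fx=4,fy=4,interpolation=cv2.INTER_CUBIC))
E
cat > h.py <<'E'
import numpy as np, cv2
from scipy.spatial.transform import Rotation as R
from station import viewer
def proj(P,n):
    c=viewer.camera_params(n); p=R.from_rotvec(c["orientation"]).inv().apply(np.atleast_2d(P)-c["origin"])
    s=np.c_[p[:,0],-p[:,1]]/-p[:,2:]; s=s*(1+c["k1"]*(s**2).sum(1,keepdims=True))
    return s@c["K"][:2,:2].T+c["K"][:2,2]
def back(uv,z,n):
    c=viewer.camera_params(n); uv=np.atleast_2d(np.float64(uv))
    s=cv2.undistortPoints(uv[:,None],c["K"],np.array([c["k1"],0,0,0.]))[:,0]
    d=R.from_rotvec(c["orientation"]).apply(np.c_[s[:,0],-s[:,1],-np.ones(len(s))])
    return c["origin"]+d*((z-c["origin"][2])/d[:,2])[:,None]
E
```

```text
(no output)
```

View pics/topcrop.png

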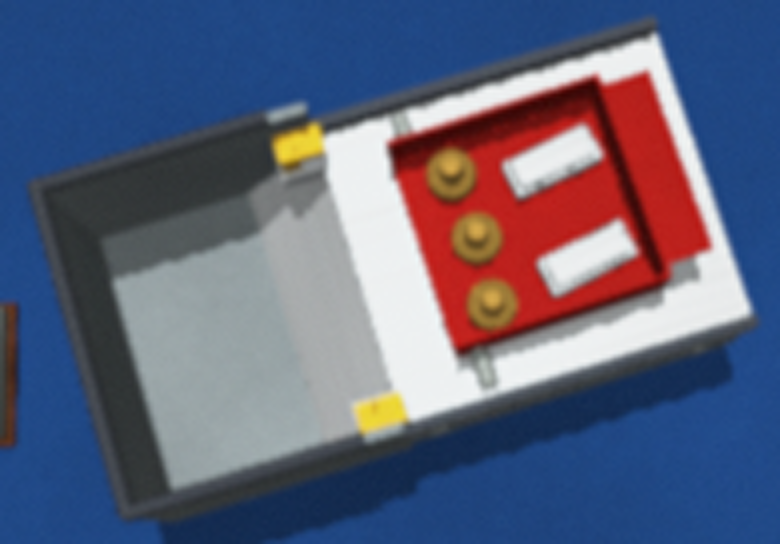

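The crop shows hook roof centres at crop pixels (299,144) and (380,412), the shelf's back corners at (656,20) and (757,320), and the flange back corners at (648,72) and (711,247). All of the scrap is inside the tray.

```bash
cat > m.py <<'E'
from h import *
from scipy.optimize import least_squares
px=lambda l:(np.float64(l)+.5)/4-.5+[195,112]
def T(q,P): c,s=np.cos(q[2]),np.sin(q[2]); P=np.float64(P); return np.c_[P[:,0]*c-P[:,1]*s+q[0],P[:,0]*s+P[:,1]*c+q[1],P[:,2]]
def fit(P,uv,g):
    f=lambda q:(proj(T(q,P),"top")-uv).ravel()
    r=least_squares(f,g,x_scale=[100,100,1]); print("pose",r.x.round(3),"res px",f(r.x).reshape(-1,2).round(1).tolist()); return r.x
if __name__=="__main__":
    P=[(18,-98,125),(-12,-98,125),(-12,-80,125),(18,-80,125),(18,80,125),(-12,80,125),(-12,98,125),(18,98,125),(-240,-106,114),(-240,106,114)]
    u=px([(272,136),(321,123),(327,152),(278,167),(353,402),(401,392),(407,420),(360,433),(656,20),(757,320)])
    q=fit(P,u,[600,50,1.8])
    Q=[(-100,-60,148),(-100,60,148),(70,-68,148),(70,68,148),(-70,-68,148),(-70,68,148)]
    v=px([(648,72),(711,247),(390,145),(457,352),(600,78),(664,277)])
    t=fit(Q,v,[600,0,1.8])
    c,s=np.cos(q[2]),np.sin(q[2]); M=np.array([[c,s],[-s,c]])
    pin=M@(t[:2]+55*np.array([np.cos(t[2]),np.sin(t[2])])-q[:2]); print("pins in station",pin,"yaw",t[2]-q[2])
    fl=t[:2]-100*np.array([np.cos(t[2]),np.sin(t[2])]); print("flange world",fl,"station",M@(fl-q[:2]))
    from station import manip
    o=manip.observe(); print(o["time"],R.from_rotvec(o["ee_rot"]).as_matrix().round(3))
E
python3 m.py
```

```text
pose [512.864  80.521   1.866] res px [[0.0, 0.2], [-0.8, 0.0], [-0.3, -0.6], [0.5, -0.9], [-0.0, 1.0], [-0.4, -0.1], [0.3, -0.2], [0.3, 0.2], [-0.3, -1.1], [0.7, 1.3]]
pose [547.75  -32.974   1.89 ] res px [[0.1, -0.3], [0.8, 1.1], [-1.7, -0.3], [-0.8, -0.0], [-0.4, -1.0], [2.1, 0.5]]
pins in station [-63.75115849   0.98362669] yaw 0.02385300601078244
flange world [ 579.13988904 -127.91985201] station [-218.70706573   -2.71323865]
0.1 [[-0.904  0.427 -0.001]
 [ 0.427  0.904 -0.002]
 [ 0.    -0.002 -1.   ]]
```

jog_arm:
  increments: "-606 -524 0 47.8 85;-606 -524 0 47.8 85;-606 -524 0 47.8 85;-606 -524 0 47.8 85;-606 -524 0 47.8 85;-606 -524 0 47.8 85;-606 -524 0 47.8 85;-606 -524 0 47.8 85;-606 -524 0 47.8 85;-606 -524 0 47.8 85"

```text
time: 1.1
ee_pos: [469.3, 106.1, 245.0]
ee_rot: [-1.87, -2.524, -0.0]
force: [1.3, 0.9, 0.2]
finger_gap: 85.2
grasp_force: 0.0
```

```bash
cat > w.py <<'E'
# TCP in station frame, force in station axes
from h import *; from station import manip
q=[512.864,80.521,1.866]; c,s=np.cos(q[2]),np.sin(q[2]); M=np.array([[c,s,0],[-s,c,0],[0,0,1]])
def show():
    o=manip.observe(); Rt=M@R.from_rotvec(o["ee_rot"]).as_matrix()
    p=M@(o["ee_pos"]-[q[0],q[1],0]); print("t",round(o["time"],2),"TCP st",p.round(1),"toolx st",Rt[:,0].round(3),"tilt",Rt[:,2].round(3),"F st",(M@o["force"]).round(1),"j",o["joints"].round(2))
    return p,Rt
if __name__=="__main__": show()
E
python3 w.py
```

```text
t 1.1 TCP st [ 37.1  34.2 245. ] toolx st [1.    0.001 0.   ] tilt [ 0. -0. -1.] F st [ 0.5 -1.5  0.2] j [ 0.07 -0.3   1.94  0.    1.51 -0.23]
```

jog_arm:
  increments: "-302 37 0 0 85;-302 37 0 0 85;-302 37 0 0 85;-302 37 0 0 85;-302 37 0 0 85;-302 37 0 0 85;-302 37 0 0 85;-302 37 0 0 85;-302 37 60 0 85;-302 37 60 0 85"

```text
time: 2.1
ee_pos: [589.4, -167.5, 179.7]
ee_rot: [-1.863, -2.518, 0.003]
force: [-1.2, 1.2, -0.7]
finger_gap: 84.9
grasp_force: 0.0
```

Run:
```python
from w import *; import cv2
show(); a=viewer.snapshot("top"); cv2.imwrite("pics/t1.png",cv2.resize(a[90:260,195:400],None,fx=3.5,fy=3.5,interpolation=2))
a=viewer.snapshot("scene"); b=cv2.resize(a[130:300,200:430],None,fx=3.4,fy=3.4,interpolation=2);cv2.imwrite("pics/s1.png",b)
```

```text
t 2.1 TCP st [-259.5   -1.   179.7] toolx st [1.    0.002 0.006] tilt [ 0.006  0.007 -1.   ] F st [ 1.5  0.8 -0.7] j [-0.4   0.08  1.7   0.    1.38 -0.7 ]
```

View pics/s1.png

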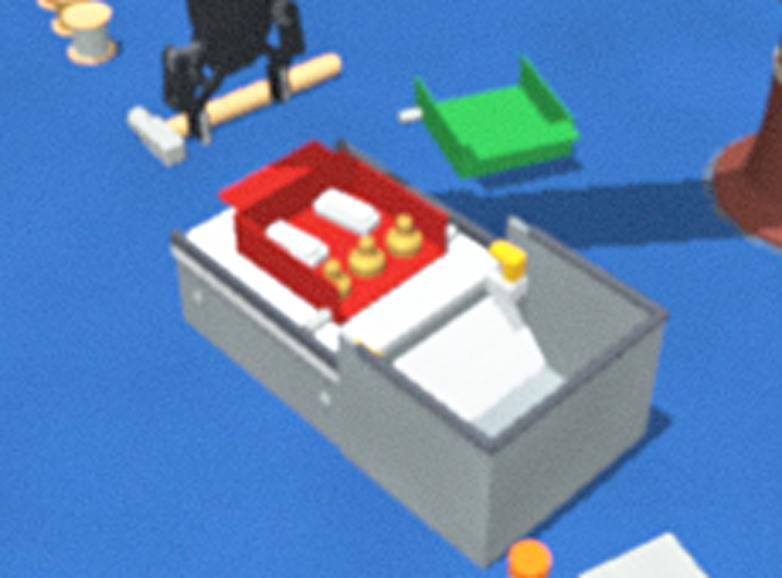

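The gripper, at crop (240,80), is above and behind the flange and centred on it. I'll lower it and approach.

jog_arm:
  increments: "0 0 30 0 85;0 0 54 0 85;0 0 54 0 85;5 0 54 0 85;10 0 54 0 85;15 0 54 0 85;18 0 54 0 85;20 0 54 0 85;22 0 54 0 85;22 0 54 0 85"

```text
time: 3.2
ee_pos: [586.1, -148.8, 131.3]
ee_rot: [-1.87, -2.525, -0.0]
force: [-0.3, -0.1, -0.9]
finger_gap: 84.7
grasp_force: 0.0
```

```bash
python3 w.py
```

```text
t 3.2 TCP st [-240.7   -3.4  131.3] toolx st [1.    0.001 0.   ] tilt [ 0.  0. -1.] F st [ 0.   0.3 -0.9] j [-0.37  0.1   1.76  0.    1.28 -0.67]
```

jog_arm:
  increments: "4 0 0 0 85;8 0 0 0 85;11 0 0 0 85;13 0 0 0 85;15 0 0 0 85;17 0 0 0 85;20 0 0 0 85;23 0 0 0 85;26 0 0 0 85;29 0 0 0 85"

```text
time: 4.2
ee_pos: [577.8, -120.9, 131.4]
ee_rot: [1.87, 2.524, 0.0]
force: [0.4, -4.1, -0.7]
finger_gap: 85.1
grasp_force: 1.8
```

```bash
python3 w.py
```

```text
t 4.2 TCP st [-211.6   -3.5  131.4] toolx st [ 1.  0. -0.] tilt [-0. -0. -1.] F st [-4.   0.8 -0.7] j [-0.33  0.07  1.79  0.    1.28 -0.63]
```

jog_arm:
  increments: "3 0 0 0 85;6 0 0 0 85;9 0 0 0 85;12 0 0 0 85;15 0 0 0 85;18 0 0 0 85;21 0 0 0 85;24 0 0 0 85;27 0 0 0 85;29 0 0 0 85"

```text
time: 5.2
ee_pos: [569.2, -93.2, 131.3]
ee_rot: [1.87, 2.525, -0.0]
force: [1.0, -3.1, -1.1]
finger_gap: 84.7
grasp_force: 1.8
```

Run:
```python
from w import *; import cv2
show(); a=viewer.snapshot("top"); cv2.imwrite("pics/t2.png",cv2.resize(a[112:248,195:390],None,fx=4,fy=4,interpolation=2))
```

```text
t 5.2 TCP st [-182.6   -3.3  131.3] toolx st [ 1.     0.001 -0.   ] tilt [-0.  0. -1.] F st [-3.2 -0.1 -1.1] j [-0.29  0.04  1.83 -0.    1.28 -0.59]
```

View pics/t2.png

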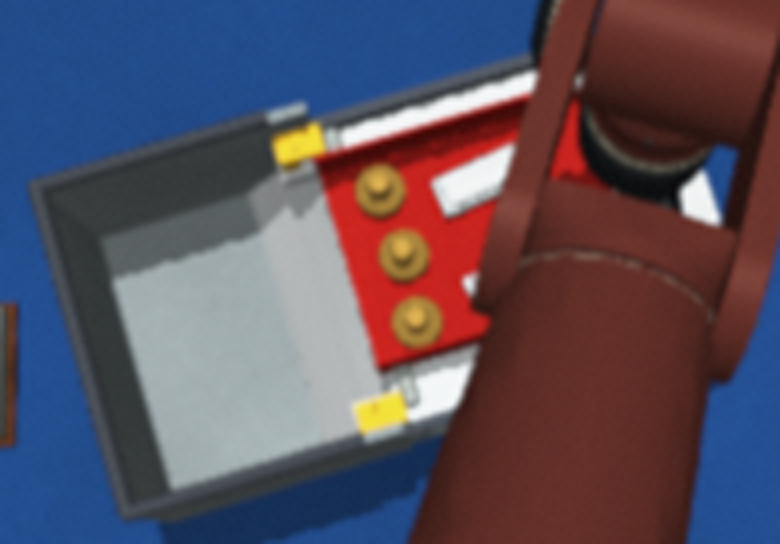

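The tray is square, both pins are right at the hook mouths (crop (332,137) and (408,388)), and the scrap has not moved. About 16 mm remain, which I'll cover more slowly.

jog_arm:
  increments: "2 0 0 0 85;4 0 0 0 85;6 0 0 0 85;8 0 0 0 85;9 0 0 0 85;10 0 0 0 85;11 0 0 0 85;12 0 0 0 85;13 0 0 0 85;13.5 0 0 0 85"

```text
time: 6.25
ee_pos: [565.3, -80.5, 131.4]
ee_rot: [1.87, 2.524, -0.0]
force: [1.1, -4.5, -0.3]
finger_gap: 84.8
grasp_force: 2.0
```

```bash
python3 w.py
```

```text
t 6.25 TCP st [-169.3   -3.4  131.4] toolx st [ 1.     0.001 -0.   ] tilt [-0. -0. -1.] F st [-4.6  0.2 -0.3] j [-0.27  0.02  1.84 -0.    1.28 -0.57]
```

jog_arm:
  increments: "0.5 0 0 0 85;1 0 0 0 85;1.5 0 0 0 85;2 0 0 0 85;2 0 0 0 85"

```text
time: 6.75
ee_pos: [564.7, -78.6, 131.3]
ee_rot: [-1.87, -2.524, -0.0]
force: [1.3, -3.9, -1.0]
finger_gap: 85.0
grasp_force: 1.9
```

```bash
python3 w.py
```

```text
t 6.75 TCP st [-167.3   -3.3  131.3] toolx st [1. 0. 0.] tilt [ 0. -0. -1.] F st [-4.1 -0.1 -1. ] j [-0.27  0.02  1.84  0.    1.28 -0.56]
```

jog_arm:
  increments: "0.5 0 0 0 85;1 0 0 0 85;1.5 0 0 0 85;2 0 0 0 85"

```text
time: 7.15
ee_pos: [564.2, -76.7, 131.3]
ee_rot: [1.87, 2.524, -0.0]
force: [1.3, -4.5, -0.5]
finger_gap: 85.0
grasp_force: 2.1
```

```bash
python3 w.py
```

```text
t 7.15 TCP st [-165.4   -3.3  131.3] toolx st [ 1.     0.001 -0.   ] tilt [-0. -0. -1.] F st [-4.7  0.  -0.5] j [-0.27  0.02  1.84 -0.    1.28 -0.56]
```

jog_arm:
  increments: "0.5 0 0 0 85;1 0 0 0 85;1.5 0 0 0 85;2 0 0 0 85"

```text
time: 7.55
ee_pos: [564.3, -76.0, 132.0]
ee_rot: [1.867, 2.522, -0.002]
force: [2.7, -8.4, -0.2]
finger_gap: 84.8
grasp_force: 4.6
```

Run:
```python
from w import *; import cv2
show(); a=viewer.snapshot("top"); b=a[135:225,255:320]; b=cv2.resize(b,None,fx=6,fy=6,interpolation=2)
a=viewer.snapshot("scene"); c=cv2.resize(a[165:255,260:370],None,fx=6,fy=6,interpolation=2)[:540]
cv2.imwrite("pics/t3.png",cv2.resize(np.hstack([b,c]),(800,412)))
```

```text
t 7.55 TCP st [-164.7   -3.7  132. ] toolx st [ 1.     0.001 -0.003] tilt [-0.003 -0.001 -1.   ] F st [-8.8 -0.1 -0.2] j [-0.26  0.02  1.85 -0.    1.28 -0.56]
```

View pics/t3.png

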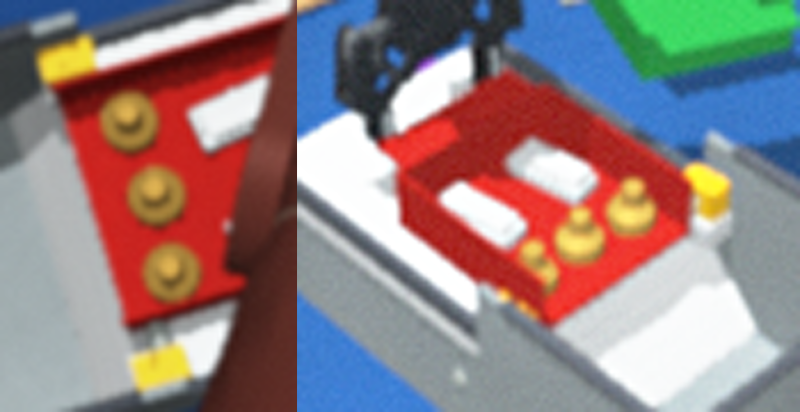

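The pins are in both hooks (the yellow hooks at (67,60) and (160,365) cover them), the force has risen to 9 N at the stop, and the scrap is still inside. I'll hold briefly, then start tipping along the arc.

jog_arm:
  increments: "0.2 0 0 0 85;0.2 0 0 0 85;0.5 0 -1.5 0 85;1 0 -3 0 85;1.5 0 -4.5 0 85;2 0 -6 0 85;2.5 0 -7.5 0 85;3 0 -9 0 85;3.5 0 -11 0 85;4.1 0 -13.4 0 85"

```text
time: 8.65
ee_pos: [563.0, -72.1, 145.5]
ee_rot: [1.868, 2.522, -0.002]
force: [2.7, -7.0, 0.6]
finger_gap: 85.0
grasp_force: 3.7
```

```bash
python3 w.py
```

```text
t 8.65 TCP st [-160.5   -3.5  145.5] toolx st [ 1.     0.001 -0.003] tilt [-0.003 -0.001 -1.   ] F st [-7.5 -0.6  0.6] j [-0.26 -0.    1.84 -0.    1.3  -0.55]
```

jog_arm:
  increments: "1 0 -2.6 0 85;2 0 -5.2 0 85;3.1 0 -7.8 0 85;4.1 0 -10.4 0 85;5.2 0 -12.9 0 85;6.4 0 -15.5 0 85;7.6 0 -18 0 85;8.9 0 -20.5 0 85;10.2 0 -23 0 85;11.5 0 -25.3 0 85"

```text
time: 9.65
ee_pos: [559.7, -60.9, 171.1]
ee_rot: [1.868, 2.522, -0.001]
force: [2.3, -7.5, 0.7]
finger_gap: 85.1
grasp_force: 3.7
```

Run:
```python
from w import *; import cv2
show()
a=viewer.snapshot("scene"); c=cv2.resize(a[130:270,230:410],None,fx=4,fy=4,interpolation=2)
cv2.imwrite("pics/s4.png",c)
```

```text
t 9.65 TCP st [-148.9   -3.6  171.1] toolx st [ 1.     0.001 -0.003] tilt [-0.003 -0.001 -1.   ] F st [-7.8 -0.   0.7] j [-0.24 -0.04  1.83 -0.    1.35 -0.54]
```

View pics/s4.png

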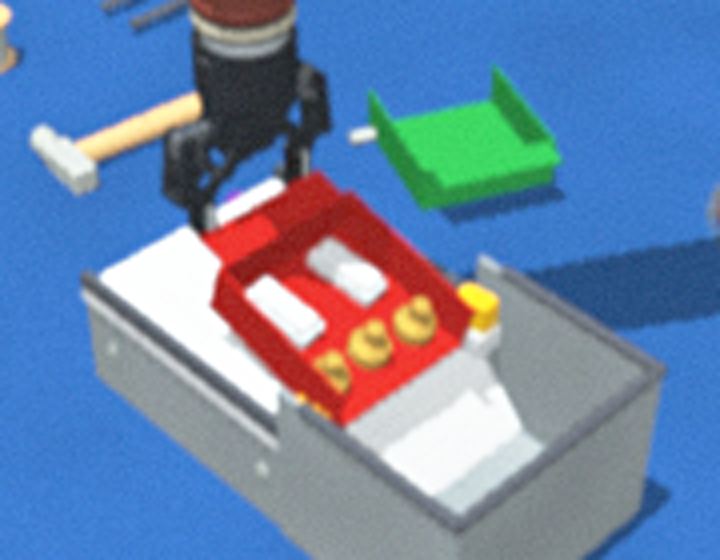

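The tray is tilted about 15° about its pins, the finger bears on the flange at (210,220), and the scrap is still at rest. I'll continue.

jog_arm:
  increments: "1.4 0 -2.4 0 85;2.8 0 -4.8 0 85;4.3 0 -7.2 0 85;5.8 0 -9.6 0 85;7.4 0 -11.9 0 85;9 0 -14.2 0 85;10.7 0 -16.5 0 85;12.4 0 -18.7 0 85;14.1 0 -20.9 0 85;15.8 0 -23.1 0 85"

```text
time: 10.7
ee_pos: [555.0, -45.5, 194.4]
ee_rot: [1.868, 2.522, -0.001]
force: [1.0, -6.2, 2.4]
finger_gap: 84.8
grasp_force: 3.1
```

jog_arm:
  increments: "1.8 0 -2.1 0 85;3.7 0 -4.2 0 85;5.6 0 -6.3 0 85;7.5 0 -8.3 0 85;9.4 0 -10.3 0 85;11.4 0 -12.3 0 85;13.4 0 -14.3 0 85;15.4 0 -16.2 0 85;17.5 0 -18.1 0 85;19.6 0 -19.9 0 85"

```text
time: 11.7
ee_pos: [549.2, -26.5, 214.4]
ee_rot: [1.868, 2.523, -0.0]
force: [0.9, -5.1, 3.6]
finger_gap: 85.0
grasp_force: 2.7
```

```bash
python3 w.py
```

```text
t 11.7 TCP st [-112.9   -3.7  214.4] toolx st [ 1.     0.001 -0.002] tilt [-0.002 -0.001 -1.   ] F st [-5.2  0.6  3.6] j [-0.18 -0.11  1.82 -0.    1.43 -0.48]
```

jog_arm:
  increments: "2.2 0 -2 0 85;4.4 0 -4 0 85;6.6 0 -6 0 85;8.8 0 -8 0 85;11 0 -10 0 85;13.3 0 -12 0 85;15.6 0 -14 0 85;17.9 0 -16 0 85;20.3 0 -17.8 0 85;22.7 0 -19.5 0 85"

```text
time: 12.7
ee_pos: [541.5, -3.8, 231.8]
ee_rot: [-1.868, -2.523, 0.001]
force: [-0.6, -0.5, -0.8]
finger_gap: 85.4
grasp_force: 0.3
```

Run:
```python
from w import *; import cv2
show()
a=viewer.snapshot("scene"); c=cv2.resize(a[110:270,230:410],None,fx=3.5,fy=3.5,interpolation=2)
cv2.imwrite("pics/s5.png",c)
```

```text
t 12.7 TCP st [-89.   -2.8 231.8] toolx st [1.    0.001 0.001] tilt [ 0.001  0.002 -1.   ] F st [-0.3  0.7 -0.8] j [-0.14 -0.14  1.82  0.    1.46 -0.44]
```

View pics/s5.png

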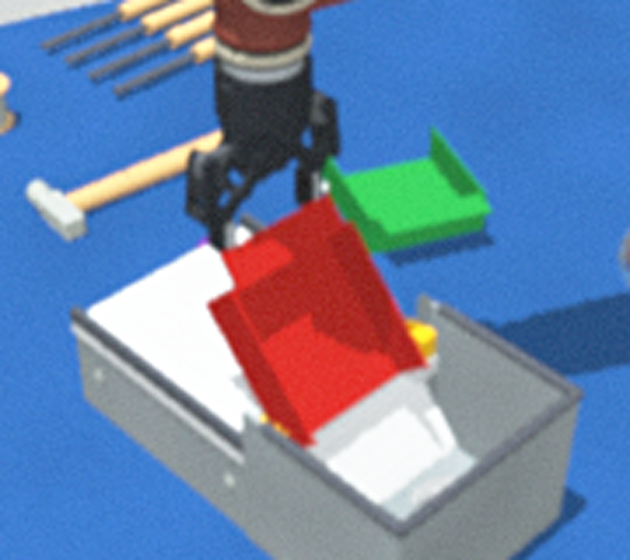

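The tray is up about 45° and looks empty, with the floor at (320,370) bare. I'll check the hopper from above.

Run:
```python
from w import *; import cv2
show()
a=viewer.snapshot("top"); c=cv2.resize(a[112:232,195:345],None,fx=4,fy=4,interpolation=2)
cv2.imwrite("pics/t5.png",c)
```

```text
t 12.75 TCP st [-88.9  -3.  232.3] toolx st [1.    0.001 0.001] tilt [ 0.001  0.001 -1.   ] F st [-0.9  0.1 -0.1] j [-0.14 -0.14  1.82  0.    1.46 -0.44]
```

View pics/t5.png

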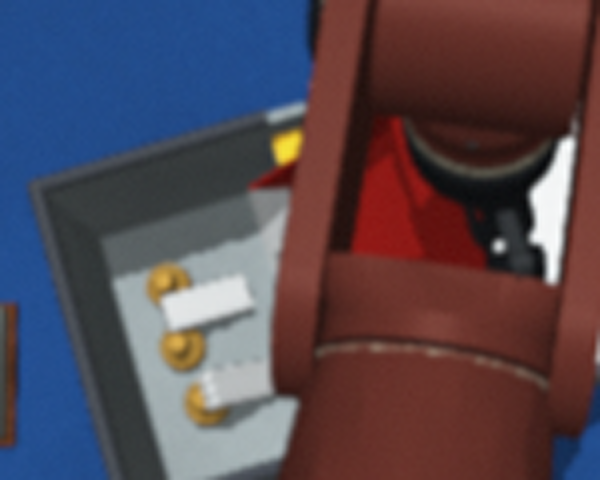

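All five pieces are in the hopper: three buttons at crop (168,285), (182,350), (207,400) and two ingots at (208,302), (240,383). I'll lower the tray by reversing the arc.

jog_arm:
  increments: "-2.4 0 2 0 85;-4.8 0 4 0 85;-7.1 0 6 0 85;-9.4 0 8 0 85;-11.7 0 9.8 0 85;-14 0 11.5 0 85;-16.2 0 13.3 0 85;-18.4 0 15.3 0 85;-20.6 0 17.2 0 85;-22.7 0 19.2 0 85"

```text
time: 13.8
ee_pos: [549.0, -26.4, 213.4]
ee_rot: [1.87, 2.524, -0.0]
force: [1.1, -2.9, 2.1]
finger_gap: 84.7
grasp_force: 1.6
```

jog_arm:
  increments: "-2.1 0 1.8 0 85;-4.2 0 3.7 0 85;-6.2 0 5.6 0 85;-8.2 0 7.6 0 85;-10.2 0 9.6 0 85;-12.1 0 11.6 0 85;-14 0 13.6 0 85;-15.9 0 15.7 0 85;-17.8 0 17.8 0 85;-19.6 0 19.9 0 85"

```text
time: 14.8
ee_pos: [554.6, -44.9, 193.2]
ee_rot: [1.87, 2.524, 0.0]
force: [1.7, -3.1, 1.9]
finger_gap: 85.0
grasp_force: 2.1
```

jog_arm:
  increments: "-1.7 0 2.2 0 85;-3.4 0 4.4 0 85;-5.1 0 6.6 0 85;-6.8 0 8.9 0 85;-8.4 0 11.2 0 85;-10 0 13.5 0 85;-11.5 0 15.9 0 85;-13 0 18.3 0 85;-14.4 0 20.7 0 85;-15.8 0 23.1 0 85"

```text
time: 15.8
ee_pos: [559.2, -60.3, 170.2]
ee_rot: [1.869, 2.524, -0.0]
force: [3.2, -5.2, 2.7]
finger_gap: 85.0
grasp_force: 2.8
```

```bash
python3 w.py
```

```text
t 15.8 TCP st [-148.2   -3.4  170.2] toolx st [ 1.     0.001 -0.001] tilt [-0.001 -0.    -1.   ] F st [-5.9 -1.5  2.7] j [-0.24 -0.04  1.83 -0.    1.35 -0.54]
```

jog_arm:
  increments: "-1.3 0 2 0 85;-2.6 0 4 0 85;-3.9 0 6.3 0 85;-5.1 0 8.6 0 85;-6.3 0 11 0 85;-7.4 0 13.5 0 85;-8.5 0 16 0 85;-9.5 0 18.5 0 85;-10.5 0 21 0 85;-11.5 0 23.5 0 85"

```text
time: 16.8
ee_pos: [562.4, -71.2, 146.3]
ee_rot: [1.87, 2.524, -0.0]
force: [3.2, -5.7, 1.6]
finger_gap: 85.3
grasp_force: 2.7
```

jog_arm:
  increments: "-0.5 0 1 0 85;-1 0 2.5 0 85;-1.5 0 4 0 85;-2 0 5.5 0 85;-2.5 0 7 0 85;-3 0 8.5 0 85;-3.5 0 10 0 85;-4 0 11 0 85;-4.5 0 12 0 85;-5 0 12 0 85"

```text
time: 17.8
ee_pos: [563.4, -75.3, 133.9]
ee_rot: [-1.869, -2.523, -0.0]
force: [1.8, -1.7, -0.4]
finger_gap: 85.3
grasp_force: 1.3
```

```bash
python3 w.py
```

```text
t 17.8 TCP st [-163.8   -3.   133.9] toolx st [1.    0.001 0.001] tilt [ 0.001  0.001 -1.   ] F st [-2.2 -1.2 -0.4] j [-0.26  0.01  1.84  0.    1.28 -0.56]
```

Now I'll retreat slowly, then move clear, raise the tool and take a look.

jog_arm:
  increments: "-0.5 0 0 0 85;-1 0 0 0 85;-1.5 0 0 0 85;-2 0 0 0 85;-2.5 0 0 0 85;-3.5 0 0 0 85;-5 0 0 0 85;-9 0 0 0 85;-20 0 0 0 85;-40 0 0 0 85"

```text
time: 18.8
ee_pos: [575.7, -114.4, 134.8]
ee_rot: [-1.868, -2.526, 0.0]
force: [0.9, -1.0, -0.5]
finger_gap: 85.4
grasp_force: 0.0
```

jog_arm:
  increments: "-40 0 0 0 85;-60 0 0 0 85;-60 0 -40 0 85;-60 0 -80 0 85;-60 0 -120 0 85;-100 0 -120 0 85;-140 0 -120 0 85;-180 0 -120 0 85;-180 0 -120 0 85;-180 0 -120 0 85"

```text
time: 19.8
ee_pos: [627.7, -287.7, 254.0]
ee_rot: [-1.872, -2.521, -0.0]
force: [0.1, -0.7, -0.3]
finger_gap: 84.8
grasp_force: 0.0
```

Run:
```python
from w import *; import cv2
show()
a=viewer.snapshot("top"); b=cv2.resize(a[112:248,195:390],None,fx=3,fy=3,interpolation=2)
a=viewer.snapshot("scene"); c=cv2.resize(a[155:300,235:410],None,fx=1.5,fy=1.5,interpolation=2); o=np.zeros((b.shape[0],c.shape[1],3),np.uint8); o[:c.shape[0]]=c
cv2.imwrite("pics/t6.png",np.hstack([b,o])[:,:800])
```

```text
t 19.8 TCP st [-385.7   -2.8  254. ] toolx st [ 1.    -0.002  0.001] tilt [ 0.001  0.001 -1.   ] F st [-0.7  0.1 -0.3] j [-0.54  0.2   1.44  0.    1.51 -0.83]
```

View pics/t6.png

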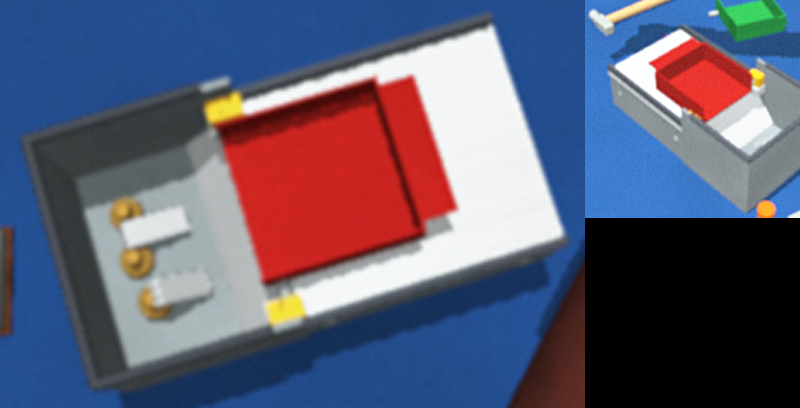

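The tray is empty and flat with its pins in the hooks at (225,108) and (285,308), and all five pieces are on the hopper floor. I'll check the pose with a quick fit before handing in.

Run:
```python
from m import *; from w import M,q
v=(np.float64([(416,77),(457,210),(219,125),(264,283),(378,80),(424,234)])+.5)/3-.5+[195,112]
t=fit([(-100,-60,148),(-100,60,148),(70,-68,148),(70,68,148),(-70,-68,148),(-70,68,148)],v,[520,40,1.87])
pin=M[:2,:2]@(t[:2]+55*np.array([np.cos(t[2]),np.sin(t[2])])-q[:2]); print(pin,t[2]-q[2])
if pin[0]>-9:
    from station import workorder; print(workorder.finish_job())
```

```text
pose [530.761  27.819   1.859] res px [[0.1, -0.4], [1.1, 1.2], [-1.5, -0.0], [-1.0, 0.2], [0.2, -1.0], [1.2, -0.1]]
[-0.63054925 -2.19066208] -0.007281843626822937
the job is handed in; nothing more can be done
None
```

I handed the job in: all five pieces of scrap are in the hopper, and the empty tray lies flat with its pins about 1 mm from home in the hooks (camera fit); `finish_job()` did not return a verdict.

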